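# Point out the blown capacitor for the inspection photo

### The arm

A 6-joint arm with a two-finger parallel gripper is mounted at the origin on the work surface. World frame = base frame: x ahead of the robot, y to its left, z up, the work surface at z = 0. Lengths are in mm, angles in rad, forces in N, time in s.
With the tool pointing down it reaches from about 325 to 900 mm from the base axis. Payload 6.1 kg.
Tool frame: the origin (TCP) lies between the finger pads, 19 mm behind the fingertips; this is the grasp point; z points along the fingers, y is the line along which they close (so a half turn about z gives the same grasp; the last joint's range is limited). The gripper opens to 85 mm and grips with 20 to 120 N. Pads are 22 mm wide; open, the fingers measure 114 mm over their backs; the gripper's body (76 mm by 85 mm) begins 54 mm behind the grasp point. The pads swing forward as they close: fully open they stand 13 mm farther back than shut.
Start: joints at [1, 0.22, 1.526, -0, 1.395, -0.126], TCP at [268.921, 564.179, 250] pointing down, gripper open.
Joint ranges: [-2.98, 2.98], [-0.91, 2.08], [0.09, 2.57], [-1.24, 4.39], [0.2, 2.65], [-2.68, 2.68]. Speed limits (rad/s): [2.57, 2.57, 3.01, 3.14, 3.14, 3.14].

### API

Orientations are given as a 3x3 rotation matrix whose columns are the frame's x, y, z axes.
In Python, from bench import r gives the robot as it stands.
- The arm moves only by the shell command python3 -m jog 'ROWS' [FORCE]. ROWS is JSON, a list of rows, each a list of 3 entries, a list of its own where there are three numbers: the shift along the tool's x, y, z in cm, then the turn about the tool's z in degrees, then the opening, from 0 (shut) to 1 (fully open). A call has exactly 8 rows; each row shifts and turns the commanded pose from where the row before left it, along the tool's axes as they then stand; what a row does not reach is not made up. A row lasts 1/10 s, in which the tool goes at most 50 mm and 8.59 degrees, less where a joint would pass 70% of its speed; a pose out of reach is approached as far as the arm can. A call is refused whole if a number of a shift passes 5 or a number of a turn 8.59, either way. A call with a gripper value outside its range is refused whole. The fingers move at their own pace and stop on an object; FORCE is the grip in N (left out, the last holds). Time passes only in rows, so rows that do not move let the fingers close, or fill a call up. It gives the time, the measured TCP pose, the force, the opening and the grip force at its end, in the units of the state.
- r.sense(): the state, without advancing time (a new reading comes with each control period).
- r.capture(name): name is "scene" or "top" or "wrist"; returns a dict with "frame" (480x640x3 uint8, blue, green, red), "depth" (480x640 float32, mm along the optical axis (not along the pixel's ray), 0 where there is no reading), "K" (3x3 intrinsics, pixels), "cam_to_world" (4x4, takes a point from camera to world coordinates). Camera axes: x right, y down, z forward; pixel columns grow to the right and rows downward; lengths in mm; the calibration is good to about 2 mm. A picture is of the moment at which its call begins.
- r.hand_in(): hands the job in; it is judged then, once.
The state is a dict: "t": time; "joint_positions": joint angles; "qd": joint speeds; "joint_efforts": joint torques, N m; "position": TCP position; "tool_rot": TCP orientation; "wrist_force": force on the tool from outside, world axes, zero at the start; "wrist_torque": the same for the moment, N m; "opening": finger opening in mm; "gripper_force": force on a finger pad.
Only numpy, scipy, OpenCV 4.12 (cv2) and the standard library are available. Lean on these libraries where they do the work, as an engineer would, in place of code of your own. Each camera call takes 0.05 s, during which the arm holds its last target. There are 200 camera calls.

### The job

Press the green button on the camera remote to start the inspection camera's self-timer, then point at the blown capacitor on the power-supply board (the one with the bulged rust-orange top) for the picture: bring the fingertips just above the middle of its top, one or two centimetres clear, and hold still there for three seconds, finishing while still pointing. Do not touch the board or anything soldered on it, leave the red button alone, and do not move the spare capacitor, the screwdriver or the mouse.

Things in the scene. Friction and masses are not known exactly. Their poses are not given: they have to be found in the camera images.
- psu_board: green circuit board 150 x 220 x 4 mm in a low black holder fixed to the bench; board top 20 mm above the bench. Origin: centre, at bench level; z up, long side along its y. Three capacitors stand on it in a row along its y at x = -30 mm, y = -65, 0 and +65 mm, in any order. Its other parts: a transformer (54 mm above the bench) and an aluminium heat sink (52 mm above the bench), on the +x half
- blown_cap: the blown capacitor, soldered in one of the three places: blue sleeve, 30 mm diameter, 40 mm tall, with a bulged rust-orange dome on top reaching 48 mm above its origin (68 mm above the bench). Fixed to the board; to be pointed at, not touched. Origin: centre of its foot on the board
- blown_cap_top (a point): highest point of the blown capacitor's rust-orange dome, on its axis, 68 mm above the bench; z up
- good_cap1: a soldered capacitor like the others: blue sleeve, 30 mm diameter, flat bright aluminium top 42 mm above its origin. Fixed to the board; not to be touched. Origin: centre of its foot on the board
- good_cap2: a soldered capacitor like the others: blue sleeve, 30 mm diameter, flat bright aluminium top 42 mm above its origin. Fixed to the board; not to be touched. Origin: centre of its foot on the board
- spare_cap: new spare capacitor standing loose on the bench on the +x side of the board: blue sleeve, 30 mm diameter, flat aluminium top, 42 mm tall, 35 g. Origin: centre of its underside
- remote: grey camera remote, 90 x 150 x 35 mm, fixed to the bench, with two round buttons on its top, 72 mm apart along its y. Origin: centre of its underside; z up; green button at y = +36 mm, red at y = -36 mm
- green (a joint): travel of the green self-timer button in m: 0 = up, 0.006 = fully down. A spring returns it; it takes about 1.5 N to start and 5 N to bottom
- green_top (a point): centre of the top face of the green button (28 mm diameter), 57 mm above the bench when up, standing 10 mm above its round black collar (44 mm diameter); goes down with the button
- red (a joint): travel of the red button in m, same make as the green: 0 = up, 0.006 = fully down. To be left alone
- screwdriver: orange-handled screwdriver lying loose on the bench, 180 mm long, 26 mm thick, 80 g. Origin: mid-length, on the bench; blade towards its +x
- mouse: red computer mouse lying loose, 100 x 58 x 30 mm, 90 g. Origin: centre of its underside; long side along its x
There are look-alikes about, which are no part of the job. Of the things that look like the remote, take the one that is farthest to the robot's right at the start.

How it is judged:
By the outcome, as a careful person would: the job done as asked, in the order asked, and still so for the second after the job is handed in, with the robot touching nothing.
It also fails if it takes over 51 s, if anything falls off the work surface, if the arm or the gripper's body presses on something with over 40 N, if the wrist force passes 120 N, or if a joint passes its speed limit or range.

## Working session

There is one attempt and no reset: what is moved stays moved. The work goes in short steps, Python scripts to look and compute and a shell command to move; the robot and the scene stay as the last step left them, time stands still between calls to the robot, and variables do not carry over. Pictures are saved under pics/ and viewed, at most 10 in all, crops included, and the job is handed in when it is done.

```bash
mkdir -p pics; cat > h.py <<'E'
import numpy as np,cv2
from bench import r
def cap(n,f):
    c=r.capture(n); np.savez('pics/'+f+'.npz',**c); cv2.imwrite('pics/'+f+'.png',c['frame']); return c
def load(f): return np.load('pics/'+f+'.npz')
def px(c,u,v,w=2):
    d=c['depth'][v-w:v+w+1,u-w:u+w+1]; z=np.median(d[d>0]) if (d>0).any() else 0
    p=np.linalg.inv(c['K'])@[u,v,1]*z
    return (c['cam_to_world']@[*p,1])[:3].round(1)
def atz(c,u,v,z):
    T=c['cam_to_world']; d=T[:3,:3]@np.linalg.inv(c['K'])@[u,v,1]; o=T[:3,3]
    return (o+d*(z-o[2])/d[2]).round(1)
E
python3 - <<'E'
from h import *
for n in('top','scene'): c=cap(n,n+'0'); print(c['K'].tolist(),c['cam_to_world'].round(3).tolist())
s=r.sense();print(s['t'],s['position'],np.round(s['tool_rot'],3).tolist())
E
```

```text
[[514.2032589199443, 0.0, 317.6851954304874], [0.0, 514.2032589199443, 232.84060392588313], [0.0, 0.0, 1.0]] [[0.012, -0.997, 0.078, 525.696], [-1.0, -0.012, -0.007, 32.548], [0.008, -0.078, -0.997, 1085.447], [0.0, 0.0, 0.0, 1.0]]
[[491.37744568731716, 0.0, 319.0999240348084], [0.0, 491.37744568731716, 238.01957446582784], [0.0, 0.0, 1.0]] [[-0.465, 0.555, -0.69, 1260.813], [0.885, 0.292, -0.362, 375.086], [0.001, -0.779, -0.627, 681.649], [0.0, 0.0, 0.0, 1.0]]
0.1 [268.66209823 563.7616393  249.02315619] [[-0.903, 0.43, -0.001], [0.43, 0.903, -0.001], [0.0, -0.002, -1.0]]
```

View pics/top0.png

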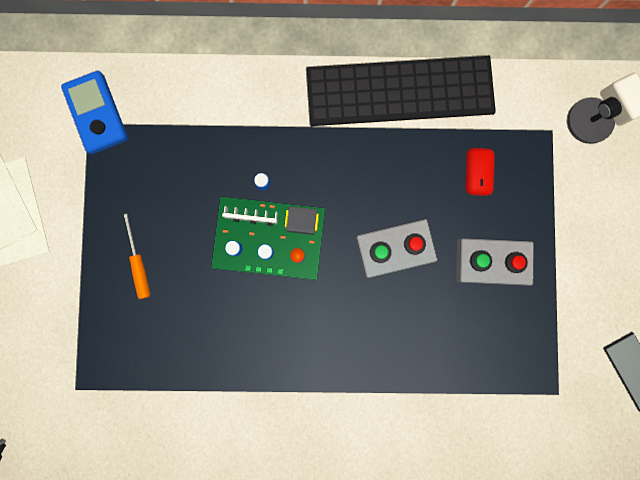

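View pics/scene0.png

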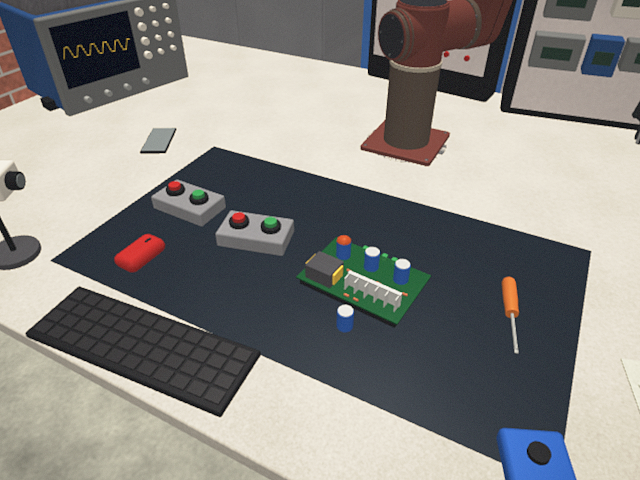

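Top view: two remotes. The right-hand one (robot's right) has green at about (481,261) and red at (516,262). The blown cap is at (297,256), and the good caps are at (233,248) and (265,252). In the scene view the target remote's green is at (198,196) and the blown dome at (344,240). I'll enlarge both to read the pixels more closely.

```bash
python3 - <<'E'
from h import *
t=cv2.imread('pics/top0.png');s=cv2.imread('pics/scene0.png')
def cr(i,u,v): return cv2.resize(i[v-24:v+24,u-32:u+32],(384,288),interpolation=cv2.INTER_CUBIC)
cv2.imwrite('pics/crop.png',np.vstack([np.hstack([cr(t,490,262),cr(t,297,256)]),np.hstack([cr(s,190,196),cr(s,344,245)])]))
for n,pts in (('top0',[(481,261),(516,262),(297,256),(265,252),(233,248),(481,275)]),('scene0',[(198,196),(175,187),(344,240)])):
    c=load(n)
    for p in pts: print(n,p,px(c,*p,1))
E
```

```text
top0 (481, 261) [ 553.6 -303.2   56. ]
top0 (516, 262) [ 552.4 -373.    57.5]
top0 (297, 256) [558.7  65.4  67.8]
top0 (265, 252) [566.1 129.3  61.7]
top0 (233, 248) [573.3 193.2  61. ]
top0 (481, 275) [ 525.6 -309.8   34.4]
scene0 (198, 196) [ 564.5 -301.3   54.8]
scene0 (175, 187) [ 559.7 -372.6   54.8]
scene0 (344, 240) [566.9  67.1  66.8]
```

View pics/crop.png

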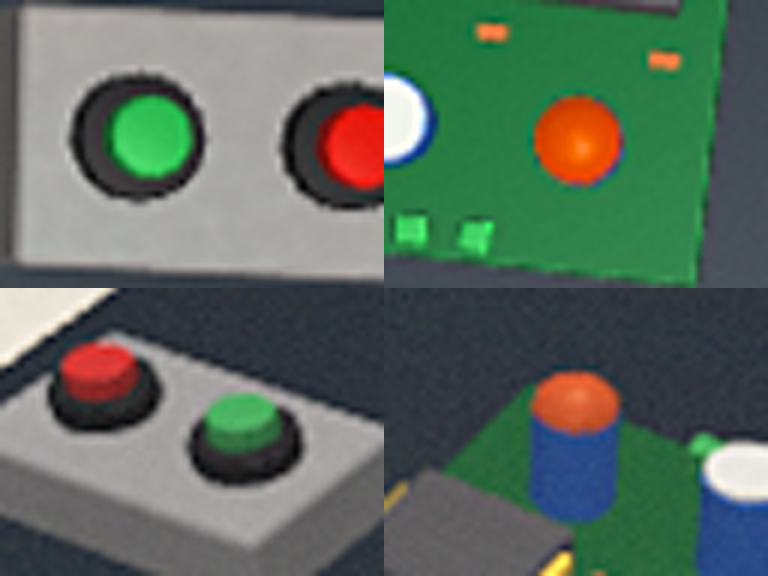

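The crop puts the green top face at (483.3,260.7) in the top view and (198.3,192.3) in the scene view. The dome is centred at (297.3,255.3) in the top view, and about (344,236) in the scene view.

```bash
python3 - <<'E'
from h import *
t,s=load('top0'),load('scene0')
def tri(a,b):
    P=[np.array(c['K'])@np.linalg.inv(c['cam_to_world'])[:3] for c in(t,s)]
    X=cv2.triangulatePoints(P[0],P[1],np.array(a,float).reshape(2,1),np.array(b,float).reshape(2,1)); return (X[:3]/X[3]).ravel().round(1)
g,d=(483.3,260.7),(297.3,255.3)
print('green',tri(g,(198.3,192.3)),atz(t,*g,57),atz(s,198.3,192.3,57))
print('dome',tri(d,(344,237)),atz(t,*d,63),atz(s,344,236.5,68))
print('caps',atz(t,265,252,62),atz(t,233,248,62))
print(r.sense()['t'])
E
```

```text
green [ 554.4 -307.7   56.9] [ 554.2 -307.5   57. ] [ 554.6 -307.9   57. ]
dome [560.3  64.4  68.7] [560.3  64.9  63. ] [558.3  62.9  68. ]
caps [566.1 129.3  62. ] [573.3 193.   62. ]
0.1
```

Both views agree: green top at (554.4,-307.8,57) and dome apex at (559.5,64.5,68). The dome is in line with the cap row at 65 mm spacing. I'll shut the gripper and travel high.

```bash
python3 -m jog '[[[-3.2,-3.4,0],0,0],[[-3.2,-3.4,0],0,0],[[-3.2,-3.4,0],0,0],[[-3.2,-3.4,0],0,0],[[-3.2,-3.4,0],0,0],[[-3.2,-3.4,0],0,0],[[-3.2,-3.4,0],0,0],[[-3.2,-3.4,0],0,0]]' 30
```

```text
t: 0.9
position: [382.9, 206.7, 249.7]
tool_rot: [[-0.903, 0.43, -0.0], [0.43, 0.903, -0.0], [0.0, -0.0, -1.0]]
wrist_force: [0.6, -0.2, 0.1]
opening: -0.1
gripper_force: 0.0
```

```bash
python3 -m jog '[[[-3.2,-3.4,0],0,0],[[-3.2,-3.4,0],0,0],[[-3.2,-3.4,0],0,0],[[-3.2,-3.4,0],0,0],[[-3.2,-3.4,0],0,0],[[-3.2,-3.4,0],0,0],[[-3.2,-3.4,0],0,0],[[-3.2,-3.4,0],0,0]]'
python3 -m jog '[[[-3,-3,0],0,0],[[-3,-3,0],0,0],[[-3,-3,2],0,0],[[-2,-2,3],0,0],[[-1,-1,3],0,0],[[0,0,3],0,0],[[0,0,1],0,0],[[0,0,0],0,0]]'
```

```text
t: 1.7
position: [497.0, -149.1, 249.7]
tool_rot: [[-0.903, 0.431, -0.0], [0.431, 0.903, 0.0], [0.0, 0.0, -1.0]]
wrist_force: [0.5, 1.6, 0.7]
opening: 0.2
gripper_force: 0.0
t: 2.5
position: [552.3, -306.0, 127.6]
tool_rot: [[-0.903, 0.43, -0.004], [0.43, 0.903, 0.003], [0.005, 0.001, -1.0]]
wrist_force: [0.2, -0.8, 0.2]
opening: -0.1
gripper_force: 0.0
```

```bash
python3 -m jog '[[[-0.2,-0.1,1],0,0],[[0,0,1],0,0],[[0,0,1],0,0],[[0,0,0],0,0],[[0,0,0],0,0],[[0,0,0],0,0],[[0,0,0],0,0],[[0,0,0],0,0]]'
python3 - <<'E'
from h import *
c=cap('wrist','w1');a=cap('scene','s1')
cv2.imwrite('pics/v1.png',np.hstack([cv2.resize(c['frame'],(400,300)),cv2.resize(a['frame'][130:280,100:300],(400,300))]))
E
```

```text
t: 3.3
position: [555.3, -309.1, 100.5]
tool_rot: [[-0.903, 0.43, 0.001], [0.43, 0.903, -0.0], [-0.001, -0.0, -1.0]]
wrist_force: [-0.3, -0.2, 0.2]
opening: 0.1
gripper_force: 0.0
```

View pics/v1.png

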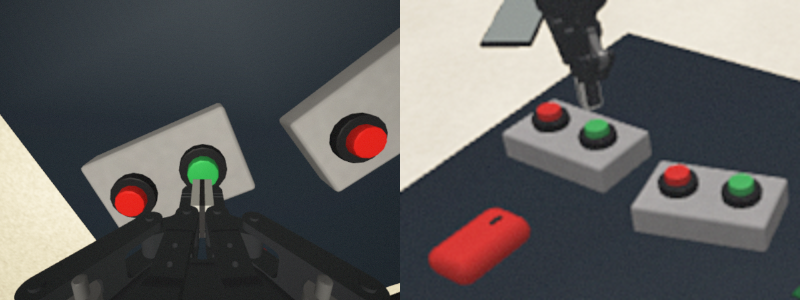

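The wrist view (left) shows the tips at (202,180) directly over the green button, well away from red at (130,200).

```bash
python3 -m jog '[[[0,0,1],0,0],[[0,0,1],0,0],[[0,0,0.3],0,0],[[0,0,0.2],0,0],[[0,0,0.2],0,0],[[0,0,0.2],0,0],[[0,0,0],0,0],[[0,0,0],0,0]]'
```

```text
t: 4.2
position: [555.1, -308.9, 71.4]
tool_rot: [[-0.903, 0.43, -0.0], [0.43, 0.903, -0.0], [0.0, -0.0, -1.0]]
wrist_force: [-1.9, 2.2, 4.2]
opening: 0.4
gripper_force: 1.9
```

```bash
python3 -m jog '[[[0,0,0.1],0,0],[[0,0,0.05],0,0],[[0,0,0.05],0,0],[[0,0,0],0,0],[[0,0,0],0,0],[[0,0,0],0,0],[[0,0,0],0,0],[[0,0,0],0,0]]'
```

```text
t: 5.0
position: [555.3, -309.0, 69.7]
tool_rot: [[-0.903, 0.43, 0.0], [0.43, 0.903, -0.0], [-0.0, -0.0, -1.0]]
wrist_force: [-3.2, 2.0, 6.8]
opening: 0.2
gripper_force: 3.8
```

6.8 N is above the 5 N needed to bottom, and the button has travelled its full 6 mm, so it is fully down. Now up and across to the dome.

```bash
python3 -m jog '[[[0,0,-1],0,0],[[0,0,-2],0,0],[[0,0,-4],0,0],[[0,0,-4],0,0],[[0,0,-2],0,0],[[1.7,3.7,0],0,0],[[1.7,3.7,0],0,0],[[1.7,3.7,0],0,0]]'
python3 -m jog '[[[1.7,3.7,0],0,0],[[1.7,3.7,0],0,0],[[1.7,3.7,0],0,0],[[1.7,3.7,0],0,0],[[1.7,3.7,0],0,0],[[1.7,3.7,0],0,0],[[0.4,0.6,0],0,0],[[0,0,0],0,0]]'
python3 -m jog '[[[0,0,2],0,0],[[0,0,2],0,0],[[0,0,2],0,0],[[0,0,0],0,0],[[0,0,0],0,0],[[0,0,0],0,0],[[0,0,0],0,0],[[0,0,0],0,0]]'
python3 - <<'E'
from h import *
c=cap('wrist','w2');a=cap('scene','s2');cap('top','t2')
cv2.imwrite('pics/v2.png',np.hstack([cv2.resize(c['frame'],(400,300)),cv2.resize(a['frame'][165:315,250:450],(400,300))]))
E
```

```text
t: 5.8
position: [556.9, -185.9, 199.5]
tool_rot: [[-0.902, 0.431, 0.001], [0.431, 0.902, -0.001], [-0.001, 0.0, -1.0]]
wrist_force: [0.9, 0.2, -0.1]
opening: -0.1
gripper_force: 0.0
t: 6.6
position: [559.2, 65.9, 199.1]
tool_rot: [[-0.904, 0.428, 0.001], [0.428, 0.904, -0.0], [-0.001, 0.0, -1.0]]
wrist_force: [-1.2, 0.3, -0.2]
opening: 0.0
gripper_force: 0.0
t: 7.4
position: [559.9, 64.5, 140.1]
tool_rot: [[-0.903, 0.43, 0.002], [0.43, 0.903, -0.0], [-0.002, 0.001, -1.0]]
wrist_force: [0.4, -0.6, 0.1]
opening: 0.1
gripper_force: 0.0
```

View pics/v2.png

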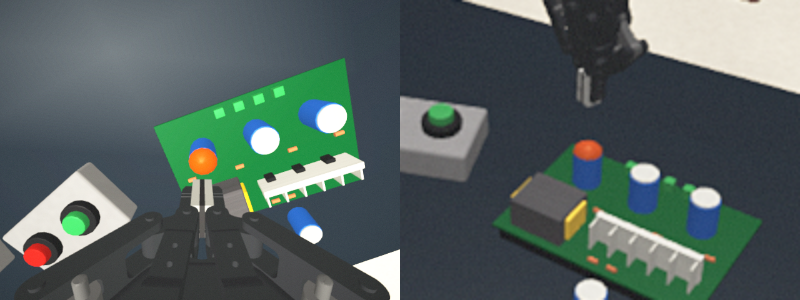

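The tips are at (203,185) in the wrist view, in line with the orange dome at (203,160), and clear above it. The tips need to be 15 mm above 68 mm, so TCP z is 102: 38 mm down. Then hold.

```bash
python3 -m jog '[[[0,0,1],0,0],[[0,0,1],0,0],[[0,0,1],0,0],[[0,0,0.5],0,0],[[0,0,0.3],0,0],[[0,0,0],0,0],[[0,0,0],0,0],[[0,0,0],0,0]]'
python3 - <<'E'
from h import *
c=cap('wrist','w3');a=cap('scene','s3')
cv2.imwrite('pics/v3.png',np.hstack([cv2.resize(c['frame'],(400,300)),cv2.resize(a['frame'][200:275,300:400],(400,300),interpolation=cv2.INTER_CUBIC)]))
E
```

```text
t: 8.35
position: [559.6, 64.6, 101.5]
tool_rot: [[-0.903, 0.43, 0.001], [0.43, 0.903, -0.0], [-0.001, 0.0, -1.0]]
wrist_force: [0.5, 0.5, -0.4]
opening: 0.0
gripper_force: 0.0
```

View pics/v3.png

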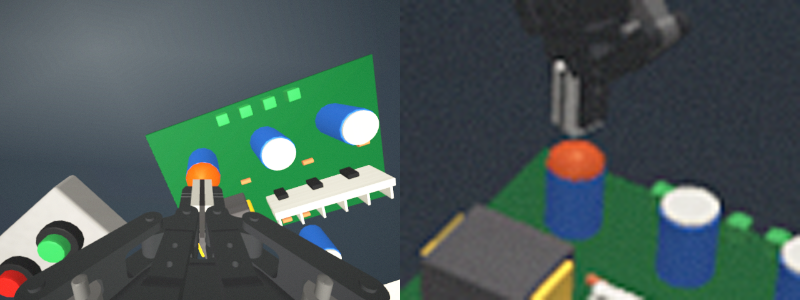

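The tips are just above the middle of the dome with a visible gap. Holding more than 3 s.

```bash
python3 -m jog '[[[0,0,0],0,0],[[0,0,0],0,0],[[0,0,0],0,0],[[0,0,0],0,0],[[0,0,0],0,0],[[0,0,0],0,0],[[0,0,0],0,0],[[0,0,0],0,0]]' >/dev/null
python3 -m jog '[[[0,0,0],0,0],[[0,0,0],0,0],[[0,0,0],0,0],[[0,0,0],0,0],[[0,0,0],0,0],[[0,0,0],0,0],[[0,0,0],0,0],[[0,0,0],0,0]]' >/dev/null
python3 -m jog '[[[0,0,0],0,0],[[0,0,0],0,0],[[0,0,0],0,0],[[0,0,0],0,0],[[0,0,0],0,0],[[0,0,0],0,0],[[0,0,0],0,0],[[0,0,0],0,0]]' >/dev/null
python3 -m jog '[[[0,0,0],0,0],[[0,0,0],0,0],[[0,0,0],0,0],[[0,0,0],0,0],[[0,0,0],0,0],[[0,0,0],0,0],[[0,0,0],0,0],[[0,0,0],0,0]]' >/dev/null
python3 -m jog '[[[0,0,0],0,0],[[0,0,0],0,0],[[0,0,0],0,0],[[0,0,0],0,0],[[0,0,0],0,0],[[0,0,0],0,0],[[0,0,0],0,0],[[0,0,0],0,0]]'
python3 -c "from bench import r; print(r.hand_in())"
```

```text
t: 12.45
position: [559.2, 64.7, 101.0]
tool_rot: [[-0.903, 0.43, -0.0], [0.43, 0.903, 0.0], [0.0, -0.0, -1.0]]
wrist_force: [-1.1, -0.5, -0.0]
opening: -0.1
gripper_force: 0.0
the job is handed in; nothing more can be done
None
```

I pressed the green button fully down, then held the fingertips about 14 mm above the middle of the blown capacitor's dome for about 4 s and handed the job in at 12.5 s, still pointing; the hand-in gave no verdict.

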